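# Move a wound coil from its stand into the test box and shut the guard door on its catch

### The arm

A 6-joint arm with a two-finger parallel gripper is mounted at the origin on a cart in front of the work surface, level with it; the furniture and walls round the work are solid. World frame = base frame: x ahead of the robot, y to its left, z up, the work surface at z = 0. Lengths are in mm, angles in rad, forces in N, time in s.
With the tool pointing down it reaches from about 350 to 875 mm from the base axis. Payload 4.2 kg.
Tool frame: the origin (TCP) lies at the very end of the fingers, on their centre line; the grasp point (between the pads) lies 19 mm behind it; z points along the fingers, y is the direction in which the jaws open and shut (so a half turn about z gives the same grasp; the last joint's range is limited). The gripper opens to 85 mm and grips with 20 to 120 N. Pads are 22 mm wide; open, the fingers measure 114 mm over their backs; the gripper's body (76 mm by 85 mm) begins 54 mm behind the grasp point. The pads swing forward as they close: fully open they stand 13 mm farther back than shut.
Start: joints at [1.59, 0.385, 0.008, 0, -1.194, -0.259], TCP at [148.411, 607.102, 231.312] pointing down, gripper open.
Joint ranges: [-3.14, 3.14], [-1.21, 2.06], [-1.07, 1.41], [-3.16, 2.05], [-2.99, -0.16], [-3.1, 3.1]. Speed limits (rad/s): [2.79, 2.79, 3.14, 3.14, 3.14, 3.14].

### API

Orientations are given as a unit quaternion [x, y, z, w].
In Python, from bench import arm, optics, job gives the robot as it stands.
- The arm moves only by the tool send_rows, never from a script. Its argument "steps" is a list that holds one entry, the list of rows, each a list of 5 numbers: the shift along the tool's x, y, z in cm, then the turn about the tool's z in rad, then the opening, from 0 (shut) to 1 (fully open). A call has 1 to 10 rows; each row shifts and turns the pose as measured when the row begins, along the tool's axes as they then stand; what a row does not reach is not made up. A row lasts 1/12 s, in which the tool goes at most 41.7 mm and 7.16 degrees, less where a joint would pass 70% of its speed; a pose out of reach is approached as far as the arm can. A call with a gripper value outside its range is refused whole. The fingers move at their own pace and stop on an object; the grip force is fixed at half the most. Time passes only in rows, so rows that do not move let the fingers close. It gives the time, the measured TCP pose, the force and the opening at its end, in the units of the state.
- arm.read_state(): the state, without advancing time (a new reading comes with each control period).
- optics.get_image(name): name is "scene" or "top" or "wrist"; returns (picture, depth): 480x640x3 uint8, blue, green, red; 480x640 float32, mm along the optical axis (not along the pixel's ray), 0 where there is no reading.
- optics.get_calibration(name): a dict with "K" (3x3 intrinsics, pixels), "rvec" (rotation vector, rad) and "tvec" (3), from world to camera coordinates, as OpenCV has them; the wrist camera has in their place "hand_eye" (4x4, takes a point from camera to tool coordinates, whose origin is the TCP and whose axes are the flange's). Camera axes: x right, y down, z forward; pixel columns grow to the right and rows downward; lengths in mm; the calibration is good to about 2 mm. A picture is of the moment at which its call begins: read the wrist's pose just before it. get_calibration takes no time and is no camera call.
- job.job_done(): hands the job in, once; it reports no verdict.
The state is a dict: "clock": time; "joints": joint angles; "joint_vel": joint speeds; "joint_efforts": joint torques, N m; "position": TCP position; "ee_rot": TCP orientation; "contact_force": force on the tool from outside, world axes, zero at the start; "wrist_torque": the same for the moment, N m; "gripper_width": finger opening in mm.
Only numpy, scipy, OpenCV 4.12 (cv2) and the standard library are available. Lean on these libraries where they do the work, as an engineer would, in place of code of your own. Each camera call takes 0.05 s, during which the arm holds its last target. There are 200 camera calls.

### The job

Lift the wound coil straight up off the upright spindle of its stand and set it gently down into the nest of the coil test box, standing upright and flat on the box floor between the nest's plates and ribs. The stand covers the coil's long sides and the nest covers its short ends, so put it down on the counter on the way and take it again the other way. Then push the guard door of the box shut, without slamming it, until it goes over its sprung catch and stays fully closed; leave the wrench, tape measure, oil filter and boxed part where they are.

Things in the scene. Friction and masses are not known exactly. Their poses are not given: they have to be found in the camera images.
- coil: wound coil: copper winding on a black bobbin, a block 62 mm long (its x), 44 mm wide (its y), 70 mm tall (z), about 0.35 kg, with a 24 mm square bore from top to bottom. Origin: centre of its underside. It starts upright on the stand's spindle, its underside 12 mm above the counter
- stand: coil stand, fixed: base plate 100x100x12 mm, at its centre an upright spindle 14 mm thick, 56 mm tall. Two upright plates as tall as the coil (36 mm along x, inner faces at y = +-28 mm, 6 mm thick, tops at 82 mm) cover the coil's long sides: here it can be gripped only on its short end faces, across 62 mm. Origin: underside centre, on the counter; x along the coil's x
- test_box: coil test box, fixed: grey steel box 150 mm deep (x), 170 mm wide (y), walls 4 mm thick, wall tops 100 mm above the counter, top open, front (-x, towards the robot) closed by a fixed apron up to 43 mm and the guard door above it. Its floor is a dark 12 mm base plate, 154 x 174 mm. Origin: centre of its underside, on the counter
- nest (a point): nest centre on the box floor, 12 mm above the counter: the coil's origin comes here, axes as the box's. Two 70 mm tall end plates (inner faces x = +-38 mm, 6 mm thick, 30 mm along y) in front and behind, two 6 mm tall ribs beside (inner faces y = +-28 mm). The coil goes in with its 62 mm length along the box's x, either way round; here it can be gripped only on its long sides, across 44 mm
- guard_door (a joint): angle of the guard door in rad: 0 fully shut, grows as its free (left, +y) edge swings out towards the robot; starts 0.7 to 1.2. Hinge friction holds it where it is left. Closing, it meets a sprung roller catch at 0.1 rad, which resists with some newtons until about 0.045 rad, then pulls the door to 0 and holds it
- door_push (a point): on the door's outer face, 130 mm from the hinge axis, 77 mm above the counter; moves with the door, its -x points out of the face, y to the free edge. Door: 4 mm sheet 168 mm wide, 46 to 100 mm above the counter, with a brow 32 mm deep along its top on the inner side. Keep fingertips over 50 mm high when pushing: a belt gauge 41 mm tall is fixed in front of the box (x 0.40 to 0.45, y > 0.32)
- door_hinge (a point): point on the door's vertical hinge axis, at the box's right front corner, 77 mm above the counter; its axes turn with the door. The outer face lies 8 mm outside it
- wrench: wrench, lying, 168 x 32 x 9 mm, a bystander; origin under its centre
- tape_measure: pocket tape measure, 35 x 82 x 62 mm, a bystander; origin under its centre
- part_box: boxed part, dark long carton 112 x 51 x 36 mm, a bystander; origin under its centre
- oil_filter: white spin-on oil filter, standing, 75 mm across, 87 mm tall, a bystander; origin under its centre
Mind the look-alikes: they are no part of the job. There is more than one size of the coil; the one meant has the size given above.

How it is judged (in metres and radians):
On the way, in this order (a step that is already met when the one before it is completed fails the run):
1. the coil stands in the nest and is let go while the guard door is still open (horizontal distance between coil and nest below 0.012 m and z of coil in the frame of nest below 0.004 m and angle between coil's own z axis and vertical below 0.06 rad and contact force between coil and the fingers below 0.1 N and value of joint guard_door above 0.3 rad), for 0.2 s.
2. the guard door is shut over its catch (value of joint guard_door below 0.02 rad), for 0.2 s.
At the end, for the whole second after the job is handed in: The coil stands upright (within 0.06 rad) and at rest on the floor of the nest, within 12 mm of its centre and less than 4 mm above its floor, and the guard door is over its catch, within 0.02 rad of fully shut (horizontal distance between coil and nest below 0.012 m and z of coil in the frame of nest below 0.004 m and angle between coil's own z axis and vertical below 0.06 rad and linear speed of coil below 0.02 m/s and value of joint guard_door below 0.02 rad); the robot touches nothing.
It fails at once if the guard door is slammed (closing faster than 2.5 rad/s) (velocity of joint guard_door below -2.5 rad/s).
It fails at once if the coil is dropped into the nest (faster than 0.6 m/s within 75 mm above its floor) (horizontal distance between coil and nest below 0.03 m and z of coil in the frame of nest below 0.075 m and linear speed of coil above 0.6 m/s).
It fails at once if the wrench, tape measure, oil filter or boxed part is moved by more than 30 mm (distance of any of wrench, tape_measure, part_box, oil_filter from where it was at the start of the episode above 0.03 m).
It also fails if it takes over 72 s, if anything falls off the work surface, if the arm or the gripper's body presses on something with over 40 N, if the wrist force passes 120 N, or if a joint passes its speed limit or range.

## Working session

There is one attempt and no reset: what is moved stays moved. The work goes in short steps, Python scripts to look and compute and a tool call to move; the robot and the scene stay as the last step left them, time stands still between calls to the robot, and variables do not carry over. Pictures are saved under pics/ and viewed, about 8 in all and at most 12, crops included, and the job is handed in when it is done.

Besides the shell and the picture viewer there is one more tool, called after "Request:" in YAML: its name, and indented under it one key for each argument. send_rows: Moves the arm, as the interface text tells. Its arguments: {"type":"object","properties":{"steps":{"type":"array","items":{"type":"array","items":{"type":"array","items":{"type":"number"}}}}},"required":["steps"]}

```bash
mkdir -p pics; ls
python3 - <<'E'
from bench import arm, optics
import cv2,numpy as np
print(arm.read_state())
for n in("scene","top"):
    p,d=optics.get_image(n);cv2.imwrite(f"pics/{n}0.png",p);np.save(f"pics/{n}0.npy",d)
for n in("scene","top","wrist"): print(n,optics.get_calibration(n))
E
```

```text
pics
{'clock': 0.0, 'joints': array([ 1.58958913e+00,  3.85539075e-01,  6.62795883e-03, -4.88006991e-04,
       -1.19397884e+00, -2.58628818e-01]), 'joint_vel': array([0.0001308 , 0.00019431, 0.00011602, 0.00136621, 0.00046112,
       0.00143855]), 'joint_efforts': array([ 3.44057644e-04, -3.92283154e+01,  1.88396269e+01,  4.18603912e+00,
       -4.68648796e-03,  4.55677224e-06]), 'position': array([148.29282351, 606.55809952, 230.2345894 ]), 'ee_rot': array([ 9.92807105e-01, -1.19720110e-01, -7.98723101e-05,  1.06811940e-03]), 'contact_force': array([0.22988961, 0.40696868, 0.52879734]), 'wrist_torque': array([-0.01744262, -0.04522329, -0.05928176]), 'gripper_width': 85.59549909882266}
scene {'K': array([[502.94035597,   0.        , 315.46481815],
       [  0.        , 502.94035597, 237.73728756],
       [  0.        ,   0.        ,   1.        ]]), 'rvec': array([ 1.88083581, -0.76907373,  0.52345871]), 'tvec': array([-260.71586793,  244.21351237,  824.98381693])}
top {'K': array([[522.3459304 ,   0.        , 320.05616085],
       [  0.        , 522.3459304 , 237.73999592],
       [  0.        ,   0.        ,   1.        ]]), 'rvec': array([ 2.09265273, -2.13893059,  0.20485331]), 'tvec': array([ 117.4341889 ,  467.56469743, 1081.78915713])}
wrist {'K': array([[340.81380708,   0.        , 314.29806734],
       [  0.        , 340.81380708, 238.36939429],
       [  0.        ,   0.        ,   1.        ]]), 'hand_eye': array([[-2.37022417e-04, -9.61384011e-01, -2.75210334e-01,
         6.90710709e+01],
       [ 9.99999967e-01, -2.54499258e-04,  2.77936788e-05,
        -5.41072098e-01],
       [-9.67612241e-05, -2.75210318e-01,  9.61384039e-01,
        -1.43704253e+02],
       [ 0.00000000e+00,  0.00000000e+00,  0.00000000e+00,
         1.00000000e+00]])}
```

View pics/scene0.png

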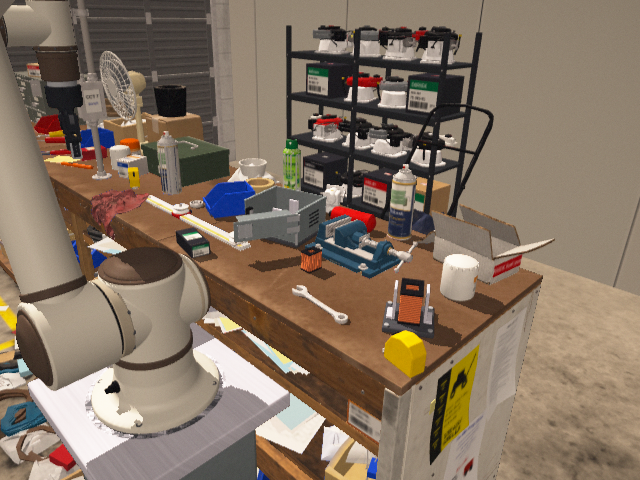

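View pics/top0.png

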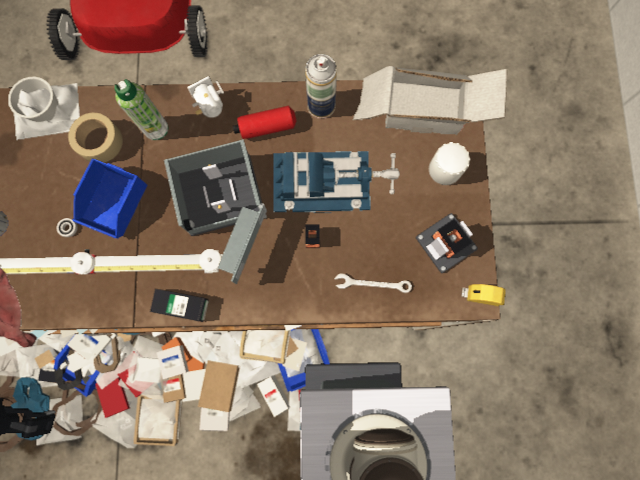

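Candidates for the coil in the top picture are the small coil at (312,236), which is too small and stands free on the counter, and the coil on the stand at (447,241), which fits the description. The box is at (215,188) with its door open at (242,243). The tape measure is at (485,294), the wrench at (373,284), the filter at (449,163) and the boxed part at (180,305). Next I check the choice in a close crop and measure.

```bash
cat > h.py <<'E'
import cv2,numpy as np
from bench import arm,optics
from scipy.spatial.transform import Rotation as R
def pose(n):
    c=optics.get_calibration(n)
    if n!="wrist":
        r=cv2.Rodrigues(c["rvec"])[0]; return c["K"],r.T,-r.T@c["tvec"]
    s=arm.read_state(); r=R.from_quat(s["ee_rot"]).as_matrix(); H=c["hand_eye"]
    return c["K"],r@H[:3,:3],r@H[:3,3]+s["position"]
def look(n):
    P=pose(n); p,d=optics.get_image(n); return p,d,P
def rays(P,uv):
    uv=np.atleast_2d(uv).astype(float); K,r,t=P
    return np.c_[(uv-K[:2,2])/[K[0,0],K[1,1]],np.ones(len(uv))]@r.T
def onplane(P,uv,z):
    q=rays(P,uv); return P[2]+q*((z-P[2][2])/q[:,2])[:,None]
def cloud(P,d):
    v,u=np.nonzero(d>0); return P[2]+rays(P,np.c_[u,v])*d[v,u][:,None],u,v
def proj(P,X):
    K,r,t=P; c=(np.atleast_2d(X)-t)@r; return (c@K.T)[:,:2]/c[:,2:]
def rect(xy):
    return cv2.minAreaRect(np.asarray(xy,np.float32))
E
python3 - <<'E'
from h import *
P=pose("top");p=cv2.imread("pics/top0.png");d=np.load("pics/top0.npy")
X,u,v=cloud(P,d)
print("cam",P[2])
for nm,uv in dict(stand=(447,241),box=(215,188),door=(242,243),tape=(485,294),wr=(373,284),filt=(449,163),part=(180,305),small=(312,236)).items(): print(nm,onplane(P,uv,40).round(0))
for nm,(a,b,c,e) in dict(stand=(410,480,208,275),box=(160,272,135,285)).items():
    m=(u>=a)&(u<c if 0 else u<b)&(v>=c)&(v<e);
    Y=X[m]
    for lo,hi in((-10,5),(6,20),(60,76),(76,92),(93,110)):
        k=(Y[:,2]>lo)&(Y[:,2]<hi)
        if k.sum()>5: print(nm,lo,hi,k.sum(),np.median(Y[k,2]).round(1),rect(Y[k,:2]))
a=cv2.resize(p[205:280,405:485],None,fx=5,fy=5,interpolation=cv2.INTER_CUBIC)
b=cv2.resize(p[135:285,160:275],None,fx=2.5,fy=2.5,interpolation=cv2.INTER_CUBIC)
cv2.imwrite("pics/c1.png",np.hstack([a,b]))
E
```

```text
cam [ 248.96036314  104.94784633 1153.11751467]
stand [[ 458. -168.   40.]]
box [[589. 338.  40.]]
door [[464. 277.  40.]]
tape [[ 342. -240.   40.]]
wr [[368.  -4.  40.]]
filt [[ 635. -184.   40.]]
part [[333. 407.  40.]]
small [[476. 125.  40.]]
stand -10 5 2524 0.7 ((467.0813903808594, -172.82568359375), (161.49371337890625, 153.62191772460938), 88.40597534179688)
stand 6 20 1039 13.1 ((462.8581848144531, -171.73785400390625), (153.16436767578125, 145.23121643066406), 88.79337310791016)
stand 60 76 183 68.8 ((459.441650390625, -172.025146484375), (58.158077239990234, 65.16333770751953), 30.710752487182617)
stand 76 92 629 82.8 ((460.7972717285156, -173.6299591064453), (61.569915771484375, 68.229248046875), 32.08222579956055)
box -10 5 7348 0.1 ((556.3562622070312, 347.86968994140625), (261.55010986328125, 357.45452880859375), 89.85742950439453)
box 6 20 4361 12.4 ((557.5095825195312, 351.9765625), (251.4063262939453, 338.0751953125), 88.7368392944336)
box 60 76 569 68.6 ((517.6241455078125, 309.71209716796875), (288.7723083496094, 178.55380249023438), 13.350193977355957)
box 76 92 557 82.7 ((517.8916015625, 309.8438720703125), (288.63299560546875, 178.21820068359375), 14.98047161102295)
box 93 110 2147 100.5 ((518.48681640625, 312.34991455078125), (291.583740234375, 181.53428649902344), 14.559879302978516)
```

View pics/c1.png

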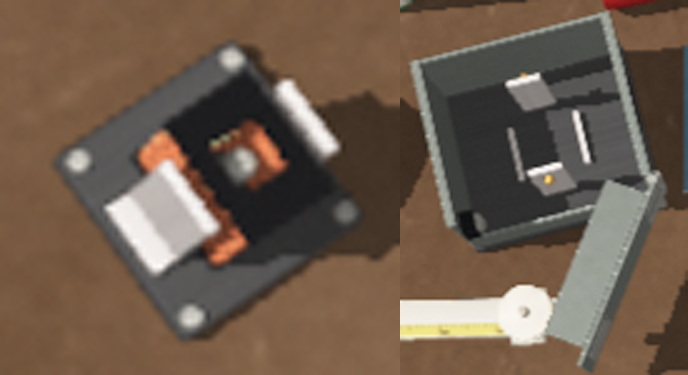

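The crop shows the coil on its stand between the two white plates. Its long axis is about 32° from world x and its centre is about (461,-174). The box's nest sits at the middle of the right-hand crop and the door stands open. I'll move over the stand now.

Request:
send_rows:
  steps:
    - [[3.3, 2.05, 0, 0, 1], [3.3, 2.05, 0, 0, 1], [3.3, 2.05, 0, 0, 1], [3.3, 2.05, 0, 0, 1], [3.3, 2.05, 0, 0, 1], [3.3, 2.05, 0, 0, 1], [3.3, 2.05, 0, 0, 1], [3.3, 2.05, 0, 0, 1], [3.3, 2.05, 0, 0, 1], [3.3, 2.05, 0, 0, 1]]

```text
clock: 0.93
position: [424.9, 321.3, 225.1]
ee_rot: [0.994, -0.113, -0.002, 0.005]
contact_force: [0.1, 0.8, 0.6]
gripper_width: 85.3
```

Request:
send_rows:
  steps:
    - [[1.2, 3.7, 0, 0, 1], [1.2, 3.7, 0, 0, 1], [1.2, 3.7, 0, 0, 1], [1.2, 3.7, 0, 0, 1], [1.2, 3.7, 0, 0, 1], [1.2, 3.7, 0, 0, 1], [1.2, 3.7, 0, 0, 1], [1.2, 3.7, 0, 0, 1], [1.2, 3.7, 0, 0, 1], [1.2, 3.7, 0, 0, 1]]

```text
clock: 1.77
position: [458.5, -84.5, 225.8]
ee_rot: [0.994, -0.113, -0.003, 0.006]
contact_force: [0.5, 0.7, -0.3]
gripper_width: 85.6
```

Run:
```python
from h import *
s=arm.read_state();print(s["clock"],s["position"],s["joints"],s["gripper_width"])
p,d,P=look("wrist")
print(R.from_quat(s["ee_rot"]).as_matrix().round(3))
P=pose("top");d=np.load("pics/top0.npy")
X,u,v=cloud(P,d)
# box rim & door from top depth: wall tops at z~100
m=(u>155)&(u<275)&(v>130)&(v<290)&(abs(X[:,2]-100)<8)
Y=X[m][:,:2]; 
img=np.zeros((320,320),np.uint8)
o=np.array([400,200]); k=((Y-o)).astype(int); img[np.clip(k[:,1],0,319),np.clip(k[:,0],0,319)]=255
cv2.imwrite("pics/rim.png",cv2.resize(img[::-1,::-1].transpose(1,0)[:, :],None,fx=1.8,fy=1.8,interpolation=cv2.INTER_NEAREST))
```

```text
1.7667 [458.45058463 -84.49090685 225.7639017 ] [ 0.17465646  0.11966375 -0.37346412  0.01168616 -1.08801714  1.16479106] 85.5543602525031
[[ 0.975 -0.224 -0.008]
 [-0.224 -0.975 -0.012]
 [-0.005  0.014 -1.   ]]
```

Request:
send_rows:
  steps:
    - [[0.75, 2.9, 0, 0, 1], [0.75, 2.9, 0, 0, 1], [0.75, 2.9, 0, 0, 1], [0, 0, 0, 0.113, 1], [0, 0, 0, 0.113, 1], [0, 0, 0, 0.113, 1], [0, 0, 0, 0.113, 1], [0, 0, 0, 0.113, 1], [0, 0, 0, 0.113, 1], [0, 0, 0, 0.113, 1]]

```text
clock: 2.65
position: [455.7, -189.5, 222.4]
ee_rot: [0.86, -0.511, -0.005, 0.01]
contact_force: [-0.3, -0.8, 0.2]
gripper_width: 85.3
```

Request:
send_rows:
  steps:
    - [[0, 0, 0, 0, 1], [0, 0, 0, 0, 1]]

```text
clock: 2.82
position: [455.1, -189.4, 221.6]
ee_rot: [0.86, -0.511, -0.006, 0.01]
contact_force: [0.5, 0.1, 0.2]
gripper_width: 85.0
```

```bash
cat >> h.py <<'E'
def yaw(s): m=R.from_quat(s["ee_rot"]).as_matrix(); return np.degrees(np.arctan2(m[1,0],m[0,0]))
def err(x,y,z,th):
    s=arm.read_state(); m=R.from_quat(s["ee_rot"]).as_matrix()
    print("tool cm",(m.T@(np.array([x,y,z])-s["position"])/10).round(2),"turn",np.radians(yaw(s)-th).round(3),"pos",s["position"].round(1),"yaw",yaw(s).round(1),"t",round(s["clock"],2),"F",s["contact_force"].round(1),"w",s["gripper_width"].round(1))
E
python3 - <<'E'
from h import *
err(461,-174,120,-58)
p,d,P=look("wrist"); cv2.imwrite("pics/w1.png",p)
X,u,v=cloud(P,d)
near=np.hypot(X[:,0]-461,X[:,1]+174)<75
for lo,hi in((6,18),(76,90)):
    k=near&(X[:,2]>lo)&(X[:,2]<hi); print(lo,k.sum(),np.median(X[k,2]),rect(X[k,:2]))
E
```

```text
Traceback (most recent call last):
  File "h.py", line 26, in err
    print("tool cm",(m.T@(np.array([x,y,z])-s["position"])/10).round(2),"turn",np.radians(yaw(s)-th).round(3),"pos",s["position"].round(1),"yaw",yaw(s).round(1),"t",round(s["clock"],2),"F",s["contact_force"].round(1),"w",s["gripper_width"].round(1))
                                                                                                                                                                                                                             ^^^^^^^^^^^^^^^^^^^^^^^^
AttributeError: 'float' object has no attribute 'round'
```

```bash
sed -i 's/s\["gripper_width"\].round(1)/round(s["gripper_width"],1)/' h.py
python3 - <<'E'
from h import *
err(461,-174,120,-58)
p,d,P=look("wrist"); cv2.imwrite("pics/w1.png",p)
X,u,v=cloud(P,d)
near=np.hypot(X[:,0]-461,X[:,1]+174)<75
for lo,hi in((6,18),(76,90)):
    k=near&(X[:,2]>lo)&(X[:,2]<hi); print(lo,k.sum(),np.median(X[k,2]),rect(X[k,:2]))
E
```

```text
tool cm [-1.07 -1.49 10.13] turn -0.06 pos [ 455.1 -189.4  221.6] yaw -61.5 t 2.82 F [0.5 0.1 0.2] w 85.0
6 3478 13.03078395787071 ((460.5308837890625, -171.26150512695312), (100.17789459228516, 100.26140594482422), 32.489776611328125)
76 3590 82.99921941533842 ((460.511474609375, -171.26959228515625), (62.0554084777832, 68.31961822509766), 32.40015411376953)
```

View pics/w1.png

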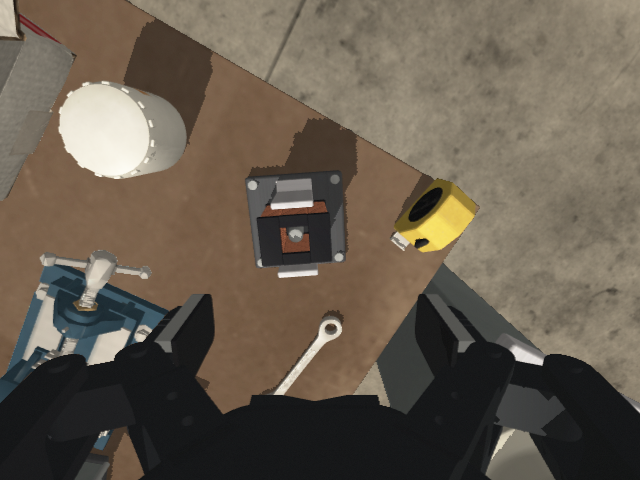

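The wrist view shows the coil on its stand at (295,235), in line with the jaws. The tape measure is at (437,215), the filter at (122,130) and the wrench at (310,350), all clear. The sizes (62 × 68 at the top, 100 × 100 base) confirm the choice.

Request:
send_rows:
  steps:
    - [[-0.67, -0.67, 0, -0.034, 1], [-0.67, -0.67, 0, -0.034, 1], [0, 0, 2.5, 0, 1], [0, 0, 2.5, 0, 1], [0, 0, 2.5, 0, 1], [0, 0, 2.5, 0, 1], [0, 0, 0, 0, 1]]

```text
clock: 3.45
position: [462.2, -167.0, 120.6]
ee_rot: [0.883, -0.469, -0.002, 0.008]
contact_force: [-0.1, 0.3, -0.2]
gripper_width: 85.4
```

Run:
```python
from h import *
err(460.5,-171.3,45,-57.6); print(R.from_quat(arm.read_state()["ee_rot"]).as_matrix().round(3)[:,2])
p,d,P=look("wrist")
X,u,v=cloud(P,d)
near=np.hypot(X[:,0]-461,X[:,1]+174)<75
for lo,hi in((6,18),(76,90)):
    k=near&(X[:,2]>lo)&(X[:,2]<hi); print(lo,k.sum(),np.median(X[k,2]),rect(X[k,:2]))
```

```text
tool cm [0.24 0.26 7.57] turn 0.028 pos [ 462.2 -167.   120.6] yaw -56.0 t 3.45 F [-0.1  0.3 -0.2] w 85.4
[-0.012 -0.011 -1.   ]
6 5740 13.00833274332129 ((460.6622009277344, -171.65213012695312), (100.20791625976562, 99.24467468261719), 32.41621780395508)
76 8317 82.94504064887113 ((460.6075439453125, -171.44921875), (62.0965461730957, 68.19798278808594), 33.035484313964844)
```

Request:
send_rows:
  steps:
    - [[0.22, 0.24, 0, 0.026, 1], [0, 0, 1.5, 0, 1], [0, 0, 1.5, 0, 1], [0, 0, 1.5, 0, 1], [0, 0, 1.5, 0, 1], [0, 0, 1.2, 0, 1], [0, 0, 0.2, 0, 1], [0, 0, 0, 0, 1]]

```text
clock: 4.17
position: [475.9, -171.8, 61.2]
ee_rot: [0.878, -0.478, 0.013, 0.002]
contact_force: [-0.9, -0.4, -1.1]
gripper_width: 85.3
```

Run:
```python
from h import *
err(460.5,-171.3,45,-57.6)
```

```text
tool cm [-0.92  1.28  1.58] turn 0.007 pos [ 475.9 -171.8   61.2] yaw -57.2 t 4.17 F [-0.9 -0.4 -1.1] w 85.3
```

Run:
```python
from h import *
s=arm.read_state();print(s["joints"].round(3),s["joint_vel"].round(3),s["joint_efforts"].round(1)); m=R.from_quat(s["ee_rot"]).as_matrix();print(m.round(3))
p,d,P=look("wrist");cv2.imwrite("pics/w2.png",p)
X,u,v=cloud(P,d)
near=np.hypot(X[:,0]-461,X[:,1]+174)<75
for lo,hi in((6,18),(76,90)):
    k=near&(X[:,2]>lo)&(X[:,2]<hi); print(lo,k.sum(),np.median(X[k,2]),rect(X[k,:2]))
```

```text
[-0.015  0.374 -0.525  0.027 -0.651  0.566] [-0.001 -0.009  0.012  0.001 -0.014 -0.001] [  0.3 -32.3  13.2   2.9   0.3   0. ]
[[ 0.542 -0.84   0.021]
 [-0.84  -0.542 -0.017]
 [ 0.025 -0.008 -1.   ]]
6 8529 13.043758247709007 ((460.62786865234375, -171.6990966796875), (100.579833984375, 99.45039367675781), 32.44629669189453)
76 17006 83.08888651654772 ((473.9551696777344, -172.90692138671875), (73.23986053466797, 100.23143005371094), 86.65182495117188)
```

View pics/w2.png

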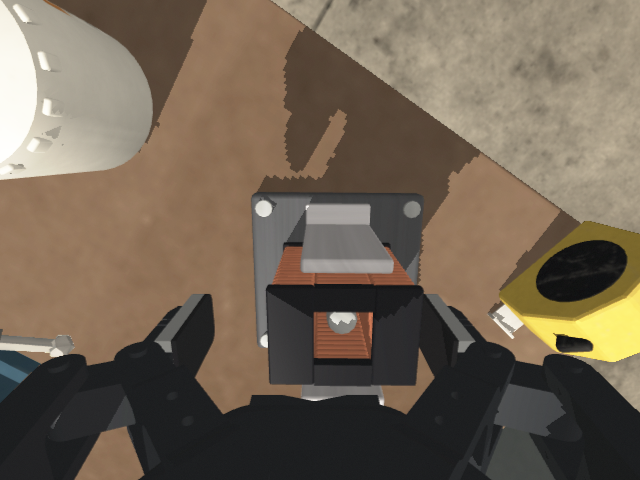

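The coil's top is at (342,335), between the jaws but off centre towards the right finger, and the arm drifted sideways on the way down. I'll back up and correct in small rows.

Request:
send_rows:
  steps:
    - [[0, 0, -1.5, 0, 1], [0, 0, -1.5, 0, 1], [0, 0, -0.5, 0, 1], [0, 0, 0, 0, 1]]

```text
clock: 4.55
position: [478.5, -171.4, 102.7]
ee_rot: [0.878, -0.478, 0.017, 0.001]
contact_force: [-0.6, -0.5, 0.3]
gripper_width: 85.3
```

Run:
```python
from h import *
err(460.6,-171.5,95,-57.6)
s=arm.read_state();print(s["joints"].round(3)); print(R.from_quat(s["ee_rot"]).as_matrix().round(3)[:,2])
```

```text
tool cm [-0.99  1.51  0.72] turn 0.008 pos [ 478.5 -171.4  102.7] yaw -57.1 t 4.55 F [-0.6 -0.5  0.3] w 85.3
[-0.014  0.312 -0.482  0.026 -0.747  0.569]
[ 0.03  -0.018 -0.999]
```

Request:
send_rows:
  steps:
    - [[-0.33, 0.5, 0, 0, 1], [-0.33, 0.5, 0, 0, 1], [-0.33, 0.5, 0, 0, 1]]

```text
clock: 4.8
position: [461.1, -171.2, 103.4]
ee_rot: [0.878, -0.478, 0.019, -0.0]
contact_force: [-1.2, 0.7, 0.7]
gripper_width: 85.0
```

Run:
```python
from h import *
err(460.6,-171.5,95,-57.6)
s=arm.read_state();print(s["joints"].round(4)); print(R.from_quat(s["ee_rot"]).as_matrix().round(3)[:,2])
```

```text
tool cm [-0.03  0.07  0.83] turn 0.008 pos [ 461.1 -171.2  103.4] yaw -57.1 t 4.8 F [-1.2  0.7  0.7] w 85.0
[-0.0136  0.2844 -0.5233  0.0261 -0.7284  0.5682]
[ 0.035 -0.018 -0.999]
```

Request:
send_rows:
  steps:
    - [[0, 0, 0, 0, 1], [0, 0, 0, 0, 1], [0, 0, 0, 0, 1]]

```text
clock: 5.05
position: [457.7, -171.1, 102.1]
ee_rot: [0.878, -0.478, 0.017, 0.0]
contact_force: [-0.0, 0.1, -1.6]
gripper_width: 85.5
```

Run:
```python
from h import *
err(460.6,-171.5,95,-57.6)
s=arm.read_state();print(s["joints"].round(4)); print(R.from_quat(s["ee_rot"]).as_matrix().round(3)[:,2])
```

```text
tool cm [ 0.17 -0.21  0.72] turn 0.007 pos [ 457.7 -171.1  102.1] yaw -57.2 t 5.05 F [-0.   0.1 -1.6] w 85.5
[-0.0138  0.2832 -0.5292  0.0254 -0.7279  0.5681]
[ 0.03  -0.017 -0.999]
```

Request:
send_rows:
  steps:
    - [[0.15, -0.2, 0, 0, 1], [0, 0, 0.8, 0, 1], [0, 0, 0.8, 0, 1], [0, 0, 0, 0, 1]]

```text
clock: 5.38
position: [461.3, -171.6, 84.2]
ee_rot: [0.878, -0.478, 0.017, 0.0]
contact_force: [-0.2, 0.9, -0.5]
gripper_width: 85.3
```

Run:
```python
from h import *
err(460.6,-171.5,45,-57.6)
s=arm.read_state();print(s["joints"].round(4)); print(R.from_quat(s["ee_rot"]).as_matrix().round(3)[:,2])
```

```text
tool cm [-0.17  0.12  3.92] turn 0.007 pos [ 461.3 -171.6   84.2] yaw -57.2 t 5.38 F [-0.2  0.9 -0.5] w 85.3
[-0.0148  0.3154 -0.5411  0.0267 -0.684   0.5674]
[ 0.03  -0.017 -0.999]
```

Request:
send_rows:
  steps:
    - [[-0.04, 0.03, 0.8, 0, 1], [-0.04, 0.03, 0.8, 0, 1], [-0.04, 0.03, 0.8, 0, 1], [-0.04, 0.03, 0.8, 0, 1], [0, 0, 0.4, 0, 1], [0, 0, 0, 0, 1]]

```text
clock: 5.88
position: [459.5, -171.5, 42.3]
ee_rot: [0.878, -0.478, 0.016, 0.001]
contact_force: [-0.6, -0.2, 0.6]
gripper_width: 85.7
```

Run:
```python
from h import *
err(460.6,-171.5,45,-57.6)
s=arm.read_state();print(s["joints"].round(4)); print(R.from_quat(s["ee_rot"]).as_matrix().round(3)[:,2])
```

```text
tool cm [ 0.07 -0.09 -0.27] turn 0.007 pos [ 459.5 -171.5   42.3] yaw -57.2 t 5.88 F [-0.6 -0.2  0.6] w 85.7
[-0.0147  0.383  -0.5854  0.0309 -0.5764  0.5621]
[ 0.026 -0.017 -1.   ]
```

Request:
send_rows:
  steps:
    - [[0, 0, 0, 0, 0], [0, 0, 0, 0, 0], [0, 0, 0, 0, 0], [0, 0, 0, 0, 0], [0, 0, 0, 0, 0], [0, 0, 0, 0, 0], [0, 0, 0, 0, 0], [0, 0, 0, 0, 0]]

```text
clock: 6.55
position: [459.8, -171.4, 42.2]
ee_rot: [0.878, -0.478, 0.016, 0.001]
contact_force: [-0.0, 0.2, -2.3]
gripper_width: 61.3
```

Request:
send_rows:
  steps:
    - [[0.02, -0.01, -0.8, 0, 0], [0.02, -0.01, -0.8, 0, 0], [0.02, -0.01, -0.8, 0, 0]]

```text
clock: 6.8
position: [457.1, -171.1, 65.8]
ee_rot: [0.878, -0.479, 0.013, 0.002]
contact_force: [-0.5, 0.0, -3.4]
gripper_width: 61.6
```

Run:
```python
from h import *
err(460.6,-171.5,125,-57.6)
s=arm.read_state();print(R.from_quat(s["ee_rot"]).as_matrix().round(3)[:,2])
```

```text
tool cm [ 0.37 -0.32 -5.91] turn 0.006 pos [ 457.1 -171.1   65.8] yaw -57.2 t 6.8 F [-0.5  0.  -3.4] w 61.6
[ 0.02  -0.016 -1.   ]
```

Request:
send_rows:
  steps:
    - [[0.15, -0.12, -0.8, 0, 0], [0.12, -0.08, -0.8, 0, 0], [0.08, -0.05, -0.8, 0, 0], [0.08, -0.05, -0.8, 0, 0]]

```text
clock: 7.13
position: [460.7, -172.5, 102.4]
ee_rot: [0.878, -0.479, 0.013, 0.002]
contact_force: [0.8, 0.8, -4.0]
gripper_width: 61.2
```

Run:
```python
from h import *
err(460.6,-171.5,130,-57.6)
```

```text
tool cm [-0.02 -0.07 -2.76] turn 0.006 pos [ 460.7 -172.5  102.4] yaw -57.3 t 7.13 F [ 0.8  0.8 -4. ] w 61.2
```

Request:
send_rows:
  steps:
    - [[0.05, -0.05, -1.2, 0, 0], [0.05, -0.05, -1.2, 0, 0], [0.05, -0.05, -1.2, 0, 0], [0.05, -0.05, -1.2, 0, 0], [-2, -1.2, 0, 0, 0], [-2, -1.2, 0, 0, 0], [-2, -1.2, 0, 0, 0], [-2, -1.2, 0, 0, 0], [-2, -1.2, 0, 0, 0], [0, 0, 0, 0, 0]]

```text
clock: 7.97
position: [459.2, -52.6, 160.8]
ee_rot: [0.876, -0.482, 0.017, -0.002]
contact_force: [-0.8, 0.6, -3.1]
gripper_width: 61.4
```

Run:
```python
from h import *
err(455,-40,32,-57.6)
s=arm.read_state();print(R.from_quat(s["ee_rot"]).as_matrix().round(3)[:,2])
P=pose("top");p,d=optics.get_image("top");X,u,v=cloud(P,d)
n=(abs(X[:,0]-455)<200)&(abs(X[:,1]+40)<130)
# nearest counter objects in front area, excluding arm (z>60)
k=n&(X[:,2]>5)&(X[:,2]<60);c=np.zeros((14,13),int)
np.add.at(c,(((X[k,0]-255)/30).astype(int).clip(0,13),((X[k,1]+170)/20).astype(int).clip(0,12)),1)
print(c[::-1,::-1])
```

```text
tool cm [-1.66 -0.08 12.84] turn -0.001 pos [459.2 -52.6 160.8] yaw -57.7 t 7.97 F [-0.8  0.6 -3.1] w 61.4
[ 0.032 -0.014 -0.999]
[[ 24  38  40  36  23   3   0   0   0   0   0   0   0]
 [ 66  75  99  75  16   5   5   5   0   1   0   0   0]
 [ 65  98  80  64   6  39  14   0   0   0   0   0   0]
 [ 28   1   0   0   0   0   0   0   0   0   0   0   0]
 [  0   0   0   0   0   0   0   0   0   0   0   0   0]
 [  0   0   0   0   0   0   0   0   0   0   0   0   7]
 [  0   0   0   0   0   4   2   1   0   0   0  59 105]
 [  0   0   0   0   2   6   2   4   1   0   0  28  33]
 [  0   0   0   0   0   2   1   3   2   7   1  72 131]
 [  0   0   0   0   0   8   5   2  12   0   6   2  38]
 [  0   0   0   0   0  11  39  58  52  10   5   7   6]
 [  0   0   0   0   0   0   0   3   3   7   2   3   4]
 [  0   0   0   0   0   0   0   4   1   2   5   4   4]
 [  0   0   0   0   0   0   0   0   0   0   0   0   0]]
```

Request:
send_rows:
  steps:
    - [[-0.4, 0, 1.4, 0, 0], [-0.4, 0, 1.4, 0, 0], [-0.4, 0, 1.4, 0, 0], [-0.2, 0, 1.4, 0, 0], [-0.05, 0, 1.4, 0, 0], [-0.05, 0, 1.4, 0, 0], [-0.05, 0, 1.4, 0, 0], [0, 0, 1.0, 0, 0], [0, 0, 0.8, 0, 0], [0, 0, 0, 0, 0]]

```text
clock: 8.85
position: [457.0, -46.2, 45.8]
ee_rot: [0.875, -0.484, 0.021, -0.003]
contact_force: [0.7, -1.5, -2.8]
gripper_width: 61.4
```

Run:
```python
from h import *
err(455,-40,31,-57.6)
s=arm.read_state();print(R.from_quat(s["ee_rot"]).as_matrix().round(3)[:,2])
```

```text
tool cm [-0.68 -0.12  1.46] turn -0.005 pos [457.  -46.2  45.8] yaw -57.9 t 8.85 F [ 0.7 -1.5 -2.8] w 61.4
[ 0.04  -0.014 -0.999]
```

Request:
send_rows:
  steps:
    - [[0, 0, 0.5, 0, 0], [0, 0, 0.5, 0, 0], [0, 0, 0.3, 0, 0], [0, 0, 0.1, 0, 0], [0, 0, 0, 0, 0]]

```text
clock: 9.27
position: [459.5, -47.1, 32.5]
ee_rot: [0.875, -0.484, 0.022, -0.005]
contact_force: [0.7, 0.0, -3.5]
gripper_width: 61.3
```

Run:
```python
from h import *
err(455,-40,31,-57.6)
```

```text
tool cm [-0.85  0.01  0.12] turn -0.006 pos [459.5 -47.1  32.5] yaw -57.9 t 9.27 F [ 0.7  0.  -3.5] w 61.3
```

Request:
send_rows:
  steps:
    - [[0, 0, 0.15, 0, 0], [0, 0, 0.15, 0, 0], [0, 0, 0, 0, 0]]

```text
clock: 9.52
position: [460.4, -47.0, 31.0]
ee_rot: [0.875, -0.484, 0.023, -0.005]
contact_force: [-0.2, 0.3, -1.9]
gripper_width: 61.5
```

Request:
send_rows:
  steps:
    - [[0, 0, 0.1, 0, 0], [0, 0, 0.05, 0, 0]]

```text
clock: 9.68
position: [460.8, -47.0, 30.7]
ee_rot: [0.875, -0.483, 0.023, -0.005]
contact_force: [-2.2, 1.1, 4.7]
gripper_width: 61.3
```

Request:
send_rows:
  steps:
    - [[0, 0, 0, 0, 1], [0, 0, 0, 0, 1], [0, 0, 0, 0, 1], [0, 0, 0, 0, 1], [0, 0, 0, 0, 1], [0, 0, 0, 0, 1]]

```text
clock: 10.18
position: [463.5, -46.3, 31.8]
ee_rot: [0.875, -0.483, 0.026, -0.007]
contact_force: [-0.4, -0.4, 1.2]
gripper_width: 85.1
```

Request:
send_rows:
  steps:
    - [[0.05, 0, -1.4, 0, 1], [0.05, 0, -1.4, 0, 1], [0.05, 0, -1.4, 0, 1], [0.05, 0, -1.4, 0, 1], [0.05, 0, -1.4, 0, 1], [0.05, 0, -1.4, 0, 1], [0.05, 0, -1.4, 0, 1], [0.05, 0, -1.4, 0, 1], [0.05, 0, -1.4, 0, 1], [0, 0, 0, 0, 1]]

```text
clock: 11.02
position: [458.1, -48.9, 161.9]
ee_rot: [0.875, -0.483, 0.024, -0.005]
contact_force: [-0.5, 1.2, 0.3]
gripper_width: 85.6
```

Run:
```python
from h import *
err(455,-47,150,32.4)
s=arm.read_state();print(R.from_quat(s["ee_rot"]).as_matrix().round(3)[:,2])
p,d,P=look("wrist");X,u,v=cloud(P,d);np.save("pics/X.npy",X)
n=np.hypot(X[:,0]-456,X[:,1]+47)<55
for lo,hi in((62,80),): k=n&(X[:,2]>lo)&(X[:,2]<hi);print(k.sum(),np.median(X[k,2]),rect(X[k,:2]))
```

```text
tool cm [-0.37  0.2   1.17] turn -1.574 pos [458.1 -48.9 161.9] yaw -57.8 t 11.02 F [-0.5  1.2  0.3] w 85.6
[ 0.048 -0.014 -0.999]
4174 71.0043434138894 ((461.2837829589844, -47.245513916015625), (62.10509490966797, 44.391117095947266), 32.240325927734375)
```

Request:
send_rows:
  steps:
    - [[0, 0, 0, -0.113, 1], [0, 0, 0, -0.113, 1], [0, 0, 0, -0.113, 1], [0, 0, 0, -0.113, 1], [0, 0, 0, -0.113, 1], [0, 0, 0, -0.113, 1], [0, 0, 0, -0.113, 1], [0, 0, 0, -0.113, 1], [0, 0, 0, -0.113, 1], [0, 0, 0, -0.113, 1]]

```text
clock: 11.9
position: [450.0, -49.7, 148.7]
ee_rot: [0.996, 0.086, 0.012, 0.009]
contact_force: [-0.0, 0.1, -0.9]
gripper_width: 85.6
```

Request:
send_rows:
  steps:
    - [[0, 0, 0, -0.11, 1], [0, 0, 0, -0.11, 1], [0, 0, 0, -0.11, 1], [0, 0, 0, -0.05, 1]]

```text
clock: 12.23
position: [446.7, -50.2, 143.1]
ee_rot: [0.959, 0.283, 0.005, 0.01]
contact_force: [-0.0, -0.5, 0.3]
gripper_width: 85.2
```

Run:
```python
from h import *
err(461.3,-47.2,85,32.3)
s=arm.read_state();print(R.from_quat(s["ee_rot"]).as_matrix().round(3)[:,2],s["joints"].round(3))
p,d,P=look("wrist");X,u,v=cloud(P,d)
n=np.hypot(X[:,0]-461,X[:,1]+47)<50
for lo,hi in((62,80),): k=n&(X[:,2]>lo)&(X[:,2]<hi);print(k.sum(),np.median(X[k,2]),rect(X[k,:2]))
```

```text
tool cm [1.36 0.41 5.83] turn 0.01 pos [446.7 -50.2 143.1] yaw 32.8 t 12.23 F [-0.  -0.5  0.3] w 85.2
[ 0.016 -0.016 -1.   ] [ 0.266  0.171 -0.554  0.027 -0.835  1.86 ]
4999 71.05445669995112 ((461.49493408203125, -47.226951599121094), (62.12850570678711, 44.12187957763672), 32.211952209472656)
```

Request:
send_rows:
  steps:
    - [[0.65, 0.2, 0, 0.01, 1], [0.6, 0.18, 0, 0, 1], [0, 0, 1.2, 0, 1], [0, 0, 1.2, 0, 1], [0, 0, 1.2, 0, 1], [0, 0, 0, 0, 1]]

```text
clock: 12.78
position: [462.3, -46.4, 103.3]
ee_rot: [0.962, 0.273, 0.004, 0.01]
contact_force: [-1.0, 0.5, -0.1]
gripper_width: 85.4
```

Run:
```python
from h import *
err(461.4,-47.2,33,32.2)
s=arm.read_state();print(R.from_quat(s["ee_rot"]).as_matrix().round(3)[:,2])
```

```text
tool cm [-0.14 -0.13  7.03] turn -0.008 pos [462.3 -46.4 103.3] yaw 31.7 t 12.78 F [-1.   0.5 -0.1] w 85.4
[ 0.013 -0.017 -1.   ]
```

Request:
send_rows:
  steps:
    - [[-0.08, -0.05, 0.9, 0, 1], [-0.05, -0.02, 0.9, 0, 1], [-0.05, -0.02, 0.9, 0, 1], [-0.05, -0.02, 0.9, 0, 1], [-0.05, -0.02, 0.9, 0, 1], [-0.05, -0.02, 0.9, 0, 1], [0, 0, 0.9, 0, 1], [0, 0, 0.3, 0, 1]]

```text
clock: 13.45
position: [466.6, -46.5, 36.7]
ee_rot: [0.963, 0.271, 0.007, 0.011]
contact_force: [0.1, -0.0, 0.3]
gripper_width: 85.1
```

Run:
```python
from h import *
err(461.4,-47.2,33,32.2)
s=arm.read_state();print(R.from_quat(s["ee_rot"]).as_matrix().round(3)[:,2])
```

```text
tool cm [-0.48 -0.22  0.36] turn -0.014 pos [466.6 -46.5  36.7] yaw 31.4 t 13.45 F [ 0.1 -0.   0.3] w 85.1
[ 0.019 -0.017 -1.   ]
```

Request:
send_rows:
  steps:
    - [[-0.4, -0.15, 0.3, 0, 1], [0, 0, 0, 0, 0], [-0.03, 0, 0, 0, 0], [-0.03, 0, 0, 0, 0], [-0.03, 0, 0, 0, 0], [-0.03, 0, 0, 0, 0], [-0.03, 0, 0, 0, 0], [-0.03, 0, 0, 0, 0], [-0.03, 0, 0, 0, 0]]

```text
clock: 14.2
position: [461.0, -48.3, 34.6]
ee_rot: [0.963, 0.27, 0.007, 0.011]
contact_force: [0.3, -0.9, -2.4]
gripper_width: 43.2
```

Request:
send_rows:
  steps:
    - [[0, 0, -1.5, 0, 0], [0, 0, -1.5, 0, 0], [0, 0, -2, 0, 0], [0, 0, -2.5, 0, 0], [0, 0, -2.5, 0, 0], [0, 0, -2.5, 0, 0], [0, 0, -2.5, 0, 0], [0, 0, -2, 0, 0], [0, 0, 0, 0, 0]]

```text
clock: 14.95
position: [452.5, -46.5, 207.4]
ee_rot: [0.963, 0.268, -0.0, 0.009]
contact_force: [1.0, -0.1, -3.2]
gripper_width: 43.3
```

Run:
```python
from h import *
err(480,200,200,13.5)
s=arm.read_state();print(R.from_quat(s["ee_rot"]).as_matrix().round(3)[:,2],s["joints"].round(3))
P=pose("top");p,d=optics.get_image("top");cv2.imwrite("pics/top1.png",p)
d=np.load("pics/top0.npy");X,u,v=cloud(P,d)
b=(u>160)&(u<262)&(v>137)&(v<240)
k=b&(abs(X[:,2]-12.5)<4);c=np.median(X[k,:2],0);print("floor",rect(X[k,:2]))
# rim points away from the door
k=b&(abs(X[:,2]-101)<5);Y=X[k,:2]
q=np.radians(13.5);e=np.array([np.cos(q),np.sin(q)]);f=np.array([-e[1],e[0]])
L=np.c_[Y@e,Y@f];print("rim ex",np.percentile(L,[0,1,99,100],axis=0).round(1))
back=L[L[:,0]>L[:,0].max()-8];left=L[L[:,1]>L[:,1].max()-8]
print("back slope",np.polyfit(back[:,1],back[:,0],1),"left slope",np.polyfit(left[:,0],left[:,1],1),len(back),len(left))
```

```text
tool cm [ 15.1  -19.68   0.3 ] turn 0.308 pos [452.5 -46.5 207.4] yaw 31.1 t 14.95 F [ 1.  -0.1 -3.2] w 43.3
[ 0.005 -0.018 -1.   ] [ 0.27   0.11  -0.439  0.022 -1.022  1.833]
floor ((583.1262817382812, 331.34918212890625), (150.56387329101562, 173.7279052734375), 14.214468955993652)
rim ex [[506.3  97.4]
 [510.1  99.6]
 [721.4 273. ]
 [722.9 274.8]]
back slope [-5.73384571e-03  7.19784260e+02] left slope [2.52993424e-03 2.68493186e+02] 200 212
```

Request:
send_rows:
  steps:
    - [[2.1, -3.2, 0, 0, 0], [2.1, -3.2, 0, 0, 0], [2.1, -3.2, 0, 0, 0], [2.1, -3.2, 0, 0, 0], [2.1, -3.2, 0, 0, 0], [2.1, -3.2, 0, 0, 0], [2.1, -3.2, 0, 0, 0], [2.1, -3.2, 0, 0, 0], [1, -1.5, 0, 0, 0]]

```text
clock: 15.75
position: [455.5, 281.7, 178.7]
ee_rot: [0.966, 0.259, -0.017, 0.011]
contact_force: [-0.1, -0.7, -3.1]
gripper_width: 43.2
```

Request:
send_rows:
  steps:
    - [[0, 0, 0, 0.1, 0], [0, 0, 0, 0.1, 0], [0, 0, 0, 0.1, 0], [0, 0, 0, 0, 0]]

```text
clock: 16.08
position: [451.2, 284.8, 167.1]
ee_rot: [0.994, 0.108, -0.023, 0.019]
contact_force: [0.7, -0.8, -2.9]
gripper_width: 43.4
```

Run:
```python
from h import *
err(466,303,205,13.7)
s=arm.read_state();print(R.from_quat(s["ee_rot"]).as_matrix().round(3)[:,2],s["joints"].round(3))
p,d,P=look("wrist");cv2.imwrite("pics/w3.png",p);np.save("pics/w3.npy",d);X,u,v=cloud(P,d);np.save("pics/X3.npy",X)
n=np.hypot(X[:,0]-583,X[:,1]-331)<65
for lo,hi in((9,15),(15,22),(76,88)):
    k=n&(X[:,2]>lo)&(X[:,2]<hi);print(lo,k.sum(),np.median(X[k,2]),rect(X[k,:2]))
```

```text
tool cm [ 1.65 -1.34 -3.92] turn -0.023 pos [451.2 284.8 167.1] yaw 12.4 t 16.08 F [ 0.7 -0.8 -2.9] w 43.4
[-0.041 -0.042 -0.998] [ 0.865  0.316 -0.269 -0.004 -1.045  0.925]
9 15955 13.167633340033149 ((563.0110473632812, 326.3309326171875), (87.77295684814453, 129.80169677734375), 12.96904182434082)
15 1167 18.817901475026076 ((562.888916015625, 326.4722595214844), (85.73049926757812, 125.93190002441406), 12.976335525512695)
76 573 82.81533626644404 ((544.3400268554688, 325.3883056640625), (6.183692455291748, 29.535600662231445), 13.054902076721191)
```

View pics/w3.png

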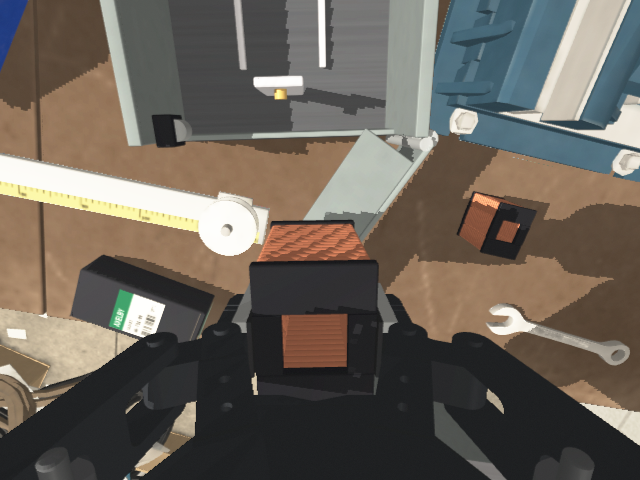

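The view shows the front end plate's top at (278,82), the ribs at (240,30) and (322,30), and the coil square in the jaws at (315,290). The front plate gives a nest centre of about (584,334.6) and a yaw of about 13.1°.

Request:
send_rows:
  steps:
    - [[0, 0, -1.5, 0, 0], [1.5, -0.2, -1.5, 0, 0], [2.5, -0.4, -1.2, 0, 0], [2.5, -0.4, -0.5, 0, 0], [2.5, -0.4, -0.3, 0, 0], [2.5, -0.4, 0, 0, 0], [1.5, -0.2, 0, 0, 0], [0, 0, 0, 0, 0]]

```text
clock: 16.8
position: [575.6, 330.2, 198.7]
ee_rot: [0.992, 0.119, -0.032, 0.023]
contact_force: [0.6, 0.4, -3.2]
gripper_width: 43.3
```

Run:
```python
from h import *
err(584.2,334.6,140,13.1)
s=arm.read_state();print(R.from_quat(s["ee_rot"]).as_matrix().round(3)[:,2],s["joints"].round(3))
p,d,P=look("wrist");cv2.imwrite("pics/w4.png",p);X,u,v=cloud(P,d)
q=np.radians(13.1);e=np.array([np.cos(q),np.sin(q)]);f=np.array([-e[1],e[0]])
L=(X[:,:2]-[584.2,334.6])@np.c_[e,f]
for nm,k in dict(backplate=(abs(L[:,0]-41)<15)&(abs(L[:,1])<22)&(abs(X[:,2]-82)<6),backrim=(abs(L[:,0]-75)<15)&(abs(L[:,1])<90)&(abs(X[:,2]-101)<5),leftrim=(abs(L[:,1]-83)<12)&(abs(L[:,0])<65)&(abs(X[:,2]-101)<5),rightrim=(abs(L[:,1]+83)<12)&(abs(L[:,0])<65)&(abs(X[:,2]-101)<5)).items():
    if k.sum()>5: print(nm,k.sum(),L[k].mean(0).round(1),rect(L[k]))
```

```text
tool cm [ 1.34 -0.45  5.78] turn 0.009 pos [575.6 330.2 198.7] yaw 13.6 t 16.8 F [ 0.6  0.4 -3.2] w 43.3
[-0.057 -0.054 -0.997] [ 7.640e-01  5.110e-01  1.280e-01 -1.000e-03 -1.266e+00  1.046e+00]
backplate 377 [41.6  1.3] ((41.35520553588867, 1.2917766571044922), (6.172091484069824, 29.383630752563477), 0.4253503382205963)
backrim 2230 [71.6  2.3] ((67.13253021240234, 1.6132583618164062), (16.278709411621094, 174.41970825195312), 0.9290834069252014)
leftrim 2191 [ 6.2 83.3] ((0.030792236328125, 83.73582458496094), (129.95175170898438, 8.615316390991211), 0.9431806206703186)
rightrim 2044 [  5.9 -81.5] ((-0.05792999267578125, -82.05750274658203), (129.87384033203125, 9.041888236999512), 0.8210302591323853)
```

Request:
send_rows:
  steps:
    - [[0.5, -0.2, 0.8, -0.005, 0], [0.4, -0.1, 1, 0, 0], [0.2, -0.1, 1, 0, 0], [0, 0, 1, 0, 0], [0, 0, 0.5, 0, 0], [0, 0, 0, 0, 0]]

```text
clock: 17.35
position: [577.1, 331.0, 146.7]
ee_rot: [0.991, 0.123, -0.037, 0.025]
contact_force: [-1.4, -0.5, -3.4]
gripper_width: 43.5
```

Run:
```python
from h import *
err(584.3,335.3,140,13.9)
s=arm.read_state();print(R.from_quat(s["ee_rot"]).as_matrix().round(3)[:,2],s["joints"].round(3))
```

```text
tool cm [ 0.85 -0.26  0.59] turn 0.003 pos [577.1 331.  146.7] yaw 14.1 t 17.35 F [-1.4 -0.5 -3.4] w 43.5
[-0.067 -0.059 -0.996] [ 0.762  0.559  0.076 -0.004 -1.178  1.058]
```

Request:
send_rows:
  steps:
    - [[0, 0, 0, 0, 0], [0, 0, 0, 0, 0], [0, 0, 0, 0, 0], [0, 0, 0, 0, 0], [0, 0, 0, 0, 0], [0, 0, 0, 0, 0]]

```text
clock: 17.85
position: [577.0, 331.5, 148.5]
ee_rot: [0.991, 0.124, -0.036, 0.025]
contact_force: [-0.4, 0.1, -2.5]
gripper_width: 43.5
```

Run:
```python
from h import *
err(584.3,335.3,140,13.9)
s=arm.read_state();print(R.from_quat(s["ee_rot"]).as_matrix().round(3)[:,2],s["joints"].round(3))
```

```text
tool cm [ 0.86 -0.22  0.78] turn 0.005 pos [577.  331.5 148.5] yaw 14.2 t 17.85 F [-0.4  0.1 -2.5] w 43.5
[-0.065 -0.058 -0.996] [ 0.763  0.556  0.076 -0.003 -1.178  1.059]
```

Request:
send_rows:
  steps:
    - [[-3, 0, -1, 0, 0], [-4, 0, -0.6, 0, 0], [-1, 0, 0, 0, 0], [0, 0, 0, 0, 0]]

```text
clock: 18.18
position: [499.3, 312.1, 169.6]
ee_rot: [0.991, 0.123, -0.036, 0.025]
contact_force: [0.0, -0.1, -3.4]
gripper_width: 43.3
```

Run:
```python
from h import *
err(584.3,335.3,150,13.9)
s=arm.read_state();print(R.from_quat(s["ee_rot"]).as_matrix().round(3)[:,2],s["joints"].round(3))
```

```text
tool cm [ 8.94 -0.24  1.26] turn 0.003 pos [499.3 312.1 169.6] yaw 14.1 t 18.18 F [ 0.  -0.1 -3.4] w 43.3
[-0.066 -0.058 -0.996] [ 0.829  0.416 -0.105 -0.01  -1.138  0.993]
```

Request:
send_rows:
  steps:
    - [[1, 0, 0, 0, 0], [1, 0, 0, 0, 0], [1, 0, 0, 0, 0], [1, 0, 0, 0, 0], [1, 0, 0, 0, 0], [1, 0, 0, 0, 0], [1, 0, 0, 0, 0], [1, 0, 0, 0, 0], [0.5, 0, 0, 0, 0], [0, 0, 0, 0, 0]]

```text
clock: 19.02
position: [601.8, 337.0, 159.7]
ee_rot: [0.992, 0.121, -0.032, 0.024]
contact_force: [-0.9, 0.4, -3.4]
gripper_width: 43.3
```

Run:
```python
from h import *
err(584.3,335.3,150,13.9)
s=arm.read_state();print(R.from_quat(s["ee_rot"]).as_matrix().round(3)[:,2],s["joints"].round(3))
```

```text
tool cm [-1.67 -0.3   1.08] turn -0.0 pos [601.8 337.  159.7] yaw 13.9 t 19.02 F [-0.9  0.4 -3.4] w 43.3
[-0.057 -0.055 -0.997] [ 0.745  0.583  0.153  0.002 -1.22   1.069]
```

Request:
send_rows:
  steps:
    - [[-4, 0, -0.5, 0, 0], [-4, 0, -0.3, 0, 0], [-2, 0, 0, 0, 0], [1, 0, 0, 0, 0], [1, 0, 0, 0, 0], [1, 0, 0, 0, 0], [1, 0, 0, 0, 0], [1, 0, 0, 0, 0], [1, 0, 0, 0, 0], [1, 0, 0, 0, 0]]

```text
clock: 19.85
position: [581.7, 330.4, 159.9]
ee_rot: [0.992, 0.119, -0.035, 0.027]
contact_force: [0.4, 0.3, -3.5]
gripper_width: 43.1
```

Request:
send_rows:
  steps:
    - [[-4, 0, 0, 0, 0], [-3, 0, 0, 0, 0], [-1, 0, 0, 0, 0], [0.8, 0, 0, 0, 0], [0.8, 0, 0, 0, 0], [0.8, 0, 0, 0, 0], [0.8, 0, 0, 0, 0], [0.8, 0, 0, 0, 0], [0.8, 0, 0, 0, 0], [0.8, 0, 0, 0, 0]]

```text
clock: 20.68
position: [578.8, 329.1, 150.1]
ee_rot: [0.992, 0.114, -0.035, 0.029]
contact_force: [-0.8, 0.2, -2.6]
gripper_width: 43.4
```

Run:
```python
from h import *
err(584.3,335.3,150,13.9)
s=arm.read_state();print(R.from_quat(s["ee_rot"]).as_matrix().round(3)[:,2],s["joints"].round(3))
```

```text
tool cm [ 0.67 -0.48 -0.07] turn -0.015 pos [578.8 329.1 150.1] yaw 13.0 t 20.68 F [-0.8  0.2 -2.6] w 43.4
[-0.062 -0.065 -0.996] [ 0.761  0.556  0.077  0.004 -1.182  1.037]
```

Request:
send_rows:
  steps:
    - [[0.4, -0.35, 0, -0.015, 0], [0.3, -0.25, 0, 0, 0], [0.07, -0.05, 0.9, 0, 0], [0.07, -0.05, 0.9, 0, 0], [0.07, -0.05, 0.9, 0, 0], [0, 0, 0, 0, 0]]

```text
clock: 21.18
position: [589.5, 337.9, 117.1]
ee_rot: [0.992, 0.121, -0.035, 0.028]
contact_force: [-0.6, 0.1, -3.0]
gripper_width: 43.6
```

```bash
cat >> h.py <<'E'
def coil():
    s=arm.read_state(); m=R.from_quat(s["ee_rot"]).as_matrix()
    d=m@np.array([-0.0075,0,1]); b=s["position"]+35*d; q=np.radians(13.9)
    D=b-[584.3,335.3,12]; print("coil bottom local",np.round([D[0]*np.cos(q)+D[1]*np.sin(q),-D[0]*np.sin(q)+D[1]*np.cos(q),D[2]],1),"axis",d.round(3))
E
python3 - <<'E'
from h import *
err(584.3,337.1,50,13.9);coil()
E
```

```text
tool cm [-0.02 -0.37  6.72] turn -0.002 pos [589.5 337.9 117.1] yaw 13.8 t 21.18 F [-0.6  0.1 -3. ] w 43.6
coil bottom local [ 2.8 -0.4 70.2] axis [-0.069 -0.066 -0.995]
```

Request:
send_rows:
  steps:
    - [[-0.5, 0, 0, 0, 0], [0.06, -0.05, 0.9, 0, 0], [0.06, -0.05, 0.9, 0, 0], [0, 0, 0, 0, 0]]

```text
clock: 21.52
position: [582.5, 336.3, 97.2]
ee_rot: [0.992, 0.121, -0.036, 0.029]
contact_force: [-0.4, 0.1, -3.1]
gripper_width: 43.3
```

Run:
```python
from h import *
err(584.3,337.1,50,13.9);coil()
```

```text
tool cm [ 0.56 -0.26  4.68] turn -0.001 pos [582.5 336.3  97.2] yaw 13.8 t 21.52 F [-0.4  0.1 -3.1] w 43.3
coil bottom local [-4.5 -0.3 50.4] axis [-0.071 -0.067 -0.995]
```

Request:
send_rows:
  steps:
    - [[0.18, -0.04, 0.8, 0, 0], [0.06, -0.04, 0.8, 0, 0], [0.06, -0.04, 0.8, 0, 0], [0.03, 0, 0.4, 0, 0], [0, 0, 0, 0, 0]]

```text
clock: 21.93
position: [583.7, 336.5, 66.0]
ee_rot: [0.992, 0.121, -0.035, 0.029]
contact_force: [0.3, -0.6, -3.4]
gripper_width: 43.6
```

Run:
```python
from h import *
err(584.3,337.1,50,13.9);coil()
```

```text
tool cm [ 0.19 -0.12  1.59] turn -0.001 pos [583.7 336.5  66. ] yaw 13.9 t 21.93 F [ 0.3 -0.6 -3.4] w 43.6
coil bottom local [-3.2 -0.4 19.2] axis [-0.07  -0.067 -0.995]
```

Request:
send_rows:
  steps:
    - [[0.06, -0.03, 0.6, 0, 0], [0.05, -0.03, 0.5, 0, 0], [0, 0, 0.15, 0, 0], [0, 0, 0, 0, 0]]

```text
clock: 22.27
position: [584.2, 336.5, 51.9]
ee_rot: [0.992, 0.121, -0.035, 0.029]
contact_force: [-0.5, 0.4, -3.4]
gripper_width: 43.2
```

Run:
```python
from h import *
err(584.3,337.1,50,13.9);coil()
```

```text
tool cm [ 0.04 -0.06  0.19] turn -0.001 pos [584.2 336.5  51.9] yaw 13.9 t 22.27 F [-0.5  0.4 -3.4] w 43.2
coil bottom local [-2.7 -0.5  5.1] axis [-0.07  -0.067 -0.995]
```

Low edge should touch about 1–2 mm lower.

Request:
send_rows:
  steps:
    - [[0, 0, 0.15, 0, 0], [0, 0, 0.1, 0, 0]]

```text
clock: 22.43
position: [584.4, 336.6, 49.6]
ee_rot: [0.992, 0.121, -0.035, 0.028]
contact_force: [-0.2, 0.1, -3.6]
gripper_width: 43.1
```

Request:
send_rows:
  steps:
    - [[0, 0, 0.15, 0, 0], [0, 0, 0.1, 0, 0]]

```text
clock: 22.6
position: [584.5, 336.6, 49.3]
ee_rot: [0.992, 0.122, -0.034, 0.029]
contact_force: [-1.7, -0.6, 1.0]
gripper_width: 43.5
```

Request:
send_rows:
  steps:
    - [[0, 0, 0.2, 0, 0], [0, 0, 0.2, 0, 0]]

```text
clock: 22.77
position: [584.4, 336.5, 49.1]
ee_rot: [0.991, 0.123, -0.033, 0.029]
contact_force: [-3.7, -2.5, 6.1]
gripper_width: 42.8
```

Request:
send_rows:
  steps:
    - [[0, 0, 0, 0, 1], [0, 0, 0, 0, 1], [0, 0, 0, 0, 1], [0, 0, 0, 0, 1], [0, 0, 0, 0, 1]]

```text
clock: 23.18
position: [586.8, 338.1, 51.4]
ee_rot: [0.992, 0.123, -0.03, 0.027]
contact_force: [0.1, -0.5, 0.1]
gripper_width: 85.7
```

Request:
send_rows:
  steps:
    - [[-0.08, 0.05, -1, 0, 1], [-0.08, 0.05, -1, 0, 1], [-0.08, 0.05, -1.2, 0, 1], [-0.08, 0.05, -1.2, 0, 1], [-0.1, 0.05, -1.5, 0, 1], [-0.1, 0.05, -1.5, 0, 1], [-0.1, 0.05, -1.5, 0, 1], [-0.1, 0.05, -1.5, 0, 1], [-0.1, 0.05, -1.5, 0, 1], [0, 0, 0, 0, 1]]

```text
clock: 24.02
position: [587.9, 339.3, 187.0]
ee_rot: [0.992, 0.123, -0.026, 0.025]
contact_force: [0.3, 0.3, 0.5]
gripper_width: 85.5
```

Run:
```python
from h import *
err(584.3,337.1,200,13.9)
p,d,P=look("wrist");cv2.imwrite("pics/w5.png",p);X,u,v=cloud(P,d)
q=np.radians(13.9);L=(X[:,:2]-[584.3,335.3])@np.array([[np.cos(q),-np.sin(q)],[np.sin(q),np.cos(q)]])
k=(abs(L[:,0])<36)&(abs(L[:,1])<30)&(abs(X[:,2]-83)<8)
print(k.sum(),np.median(X[k,2]),rect(L[k])); A=np.c_[L[k],np.ones(k.sum())];print("plane",np.linalg.lstsq(A,X[k,2],rcond=None)[0].round(3))
P=pose("top");p,d=optics.get_image("top");X,u,v=cloud(P,d)
# hinge: front right corner of box; door top
hz=np.array([584.3,335.3])-77*np.array([np.cos(q),np.sin(q)])-83*np.array([-np.sin(q),np.cos(q)])
print("hinge~",hz)
k=(np.hypot(X[:,0]-hz[0],X[:,1]-hz[1])<190)&(abs(X[:,2]-101)<5);L=(X[k][:,:2]-hz)@np.array([[np.cos(q),-np.sin(q)],[np.sin(q),np.cos(q)]])
D=L[L[:,0]<-15];print(len(D),rect(D),cv2.boxPoints(rect(D)).round(0).tolist())
```

```text
tool cm [-0.48  0.18 -1.27] turn 0.003 pos [587.9 339.3 187. ] yaw 14.1 t 24.02 F [0.3 0.3 0.5] w 85.5
3695 83.02700909551501 ((-4.163139343261719, 1.5081748962402344), (62.18001937866211, 43.9622802734375), 1.785045862197876)
plane [2.0000e-03 2.0000e-03 8.2895e+01]
hinge~ [529.49375844 236.23297276]
1174 ((-65.46891784667969, 57.106910705566406), (41.528419494628906, 151.62582397460938), 54.015769958496094) [[-139.0, 85.0], [-16.0, -4.0], [8.0, 29.0], [-115.0, 118.0]]
```

View pics/w5.png

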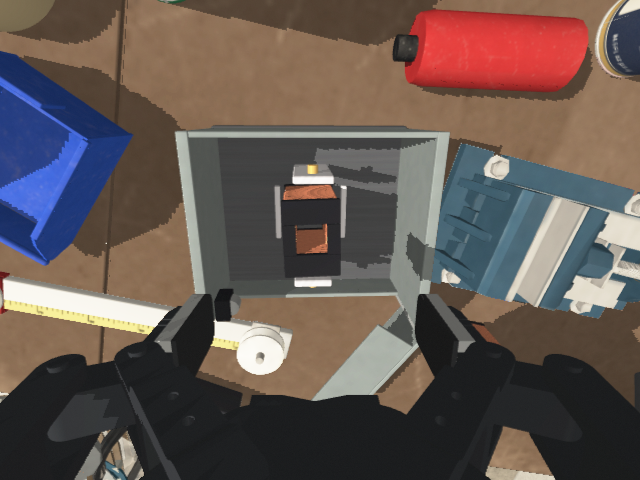

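The coil stands flat in the nest (its black top is at about (312,230)), between the plates and ribs. It is about 4.4 mm off centre, which is inside the 12 mm limit. Next, the door, which is open about 0.94 rad.

Request:
send_rows:
  steps:
    - [[-2.6, 0.6, 0, 0, 0], [-2.6, 0.6, 0, 0, 0], [-2.6, 0.6, 0, 0, 0], [-2.6, 0.6, 0, 0, 0], [-2.6, 0.6, 0, 0, 0], [-2.6, 0.6, 0, 0, 0], [-2.6, 0.6, 0, 0, 0], [-2.6, 0.6, 0, 0, 0], [0, 0, 0, 0, 0], [0, 0, 0, 0, 0]]

```text
clock: 24.95
position: [381.7, 230.9, 186.0]
ee_rot: [0.991, 0.121, -0.04, 0.033]
contact_force: [0.1, 1.2, -0.0]
gripper_width: -0.1
```

Run:
```python
from h import *
err(390,238.6,68,13.9)
s=arm.read_state();print(R.from_quat(s["ee_rot"]).as_matrix().round(3)[:,2],s["joints"].round(3))
p,d,P=look("wrist");cv2.imwrite("pics/w6.png",p);X,u,v=cloud(P,d)
q=np.radians(13.9);hz=np.array([529.5,236.2]);L=(X[:,:2]-hz)@np.array([[np.cos(q),-np.sin(q)],[np.sin(q),np.cos(q)]])
k=(L[:,0]<-12)&(abs(X[:,2]-100.5)<4)&(np.hypot(L[:,0],L[:,1])<190)&(L[:,0]>-150)
D=L[k];print(k.sum(),rect(D),cv2.boxPoints(rect(D)).round(0).tolist())
```

```text
tool cm [ 2.01 -1.2  11.62] turn -0.003 pos [381.7 230.9 186. ] yaw 13.8 t 24.95 F [ 0.1  1.2 -0. ] w -0.1
[-0.071 -0.074 -0.995] [ 0.903  0.174 -0.412 -0.011 -1.088  0.916]
15160 ((-63.965518951416016, 59.78153991699219), (41.15385055541992, 156.48609924316406), 54.02585220336914) [[-139.0, 89.0], [-13.0, -3.0], [11.0, 30.0], [-115.0, 122.0]]
```

View pics/w6.png

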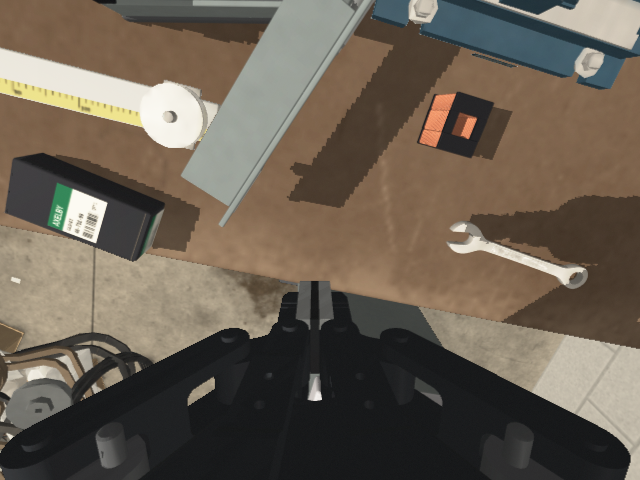

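The door's outer edge runs from (222,225) to (370,0), and the closed fingers are outside it. The part box is at (90,205) and the wrench at (515,255), both clear. Now I lower the fingers.

Request:
send_rows:
  steps:
    - [[0.1, -0.06, 1.2, 0, 0], [0.1, -0.06, 1.2, 0, 0], [0.1, -0.06, 1.2, 0, 0], [0.1, -0.06, 1.2, 0, 0], [0.1, -0.06, 1.2, 0, 0], [0.1, -0.06, 1.2, 0, 0], [0.1, -0.06, 1.2, 0, 0], [0.1, -0.06, 1.2, 0, 0], [0.1, -0.06, 1, 0, 0], [0, 0, 0, 0, 0]]

```text
clock: 25.83
position: [389.0, 234.6, 69.5]
ee_rot: [0.991, 0.119, -0.041, 0.034]
contact_force: [0.5, 0.4, -0.1]
gripper_width: -0.1
```

```bash
cat >> h.py <<'E'
def door(phi,gap=0.):
    s=arm.read_state(); m=R.from_quat(s["ee_rot"]).as_matrix(); q=np.radians(13.9)
    D=s["position"][:2]-[529.5,236.2]; l=np.array([D[0]*np.cos(q)+D[1]*np.sin(q),-D[0]*np.sin(q)+D[1]*np.cos(q)])
    a=np.arctan2(-l[0],l[1]); print("TCP hinge-local",l.round(1),"r",np.hypot(*l).round(1),"bearing",a.round(3),"z",s["position"][2].round(1),"axis",m[:,2].round(3),"F",s["contact_force"].round(1),"t",round(s["clock"],2),"yaw",yaw(s).round(1))
E
python3 - <<'E'
from h import *
door(0)
E
```

```text
TCP hinge-local [-136.8   32.2] r 140.5 bearing 1.34 z 69.5 axis [-0.074 -0.077 -0.994] F [ 0.5  0.4 -0.1] t 25.83 yaw 13.5
```

Request:
send_rows:
  steps:
    - [[0.45, -0.8, -0.08, 0, 0], [0.45, -0.8, -0.08, 0, 0], [0.45, -0.8, -0.08, 0, 0], [0.45, -0.8, -0.08, 0, 0], [0.45, -0.8, -0.08, 0, 0], [0.45, -0.8, -0.08, 0, 0]]

```text
clock: 26.33
position: [407.3, 293.0, 69.1]
ee_rot: [0.992, 0.118, -0.041, 0.035]
contact_force: [0.5, -0.5, 0.1]
gripper_width: 0.2
```

Run:
```python
from h import *
door(0)
```

```text
TCP hinge-local [-105.    84.5] r 134.8 bearing 0.893 z 69.1 axis [-0.074 -0.079 -0.994] F [ 0.5 -0.5  0.1] t 26.33 yaw 13.4
```

Request:
send_rows:
  steps:
    - [[0.6, -0.5, -0.08, 0, 0], [0.6, -0.5, -0.08, 0, 0], [0.6, -0.5, -0.08, 0, 0], [0.6, -0.45, -0.08, 0, 0], [0.6, -0.4, -0.08, 0, 0], [0.6, -0.4, -0.08, 0, 0]]

```text
clock: 26.83
position: [438.8, 334.0, 69.8]
ee_rot: [0.991, 0.119, -0.041, 0.034]
contact_force: [-0.1, -0.6, 0.2]
gripper_width: 0.0
```

Run:
```python
from h import *
door(0)
p,d,P=look("wrist");cv2.imwrite("pics/w7.png",p)
```

```text
TCP hinge-local [-64.6 116.7] r 133.4 bearing 0.506 z 69.8 axis [-0.073 -0.078 -0.994] F [-0.1 -0.6  0.2] t 26.83 yaw 13.5
```

View pics/w7.png

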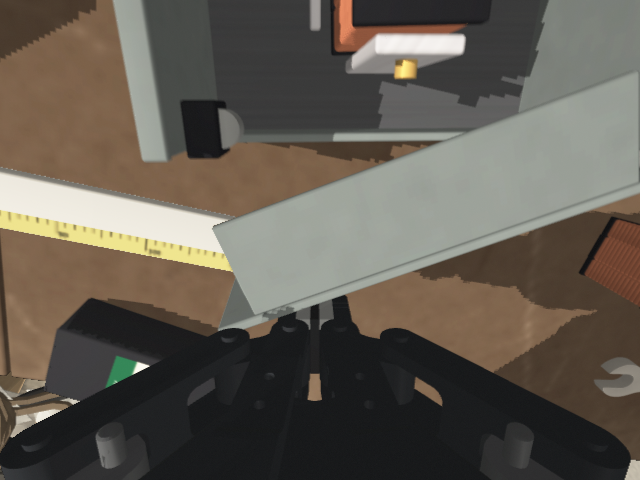

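The door follows the fingers and is now about 0.3 rad open, with contact at about (300,310). I keep pushing gently.

Request:
send_rows:
  steps:
    - [[0.6, -0.3, -0.07, 0, 0], [0.6, -0.25, -0.07, 0, 0], [0.6, -0.2, -0.07, 0, 0], [0.5, -0.1, -0.05, 0, 0], [0.5, 0, -0.05, 0, 0]]

```text
clock: 27.3
position: [466.8, 351.2, 69.7]
ee_rot: [0.991, 0.119, -0.041, 0.034]
contact_force: [-12.7, 1.5, 3.7]
gripper_width: -0.4
```

Run:
```python
from h import *
door(0)
```

```text
TCP hinge-local [-33.2 126.7] r 131.0 bearing 0.256 z 69.7 axis [-0.073 -0.077 -0.994] F [-12.7   1.5   3.7] t 27.3 yaw 13.5
```

Now at the catch (12.7 N). I continue in small rows.

Request:
send_rows:
  steps:
    - [[0.5, 0, -0.05, 0, 0], [0.5, 0, -0.05, 0, 0], [0.4, 0, -0.05, 0, 0]]

```text
clock: 27.55
position: [468.1, 351.9, 69.9]
ee_rot: [0.991, 0.118, -0.055, 0.038]
contact_force: [-13.7, 0.7, 6.7]
gripper_width: 0.0
```

Run:
```python
from h import *
door(0)
```

```text
TCP hinge-local [-31.8 127.1] r 131.0 bearing 0.245 z 69.9 axis [-0.1   -0.089 -0.991] F [-13.7   0.7   6.7] t 27.55 yaw 13.3
```

Request:
send_rows:
  steps:
    - [[1.2, 0, -0.1, 0, 0], [1.2, 0, -0.1, 0, 0]]

```text
clock: 27.72
position: [479.9, 355.1, 69.5]
ee_rot: [0.99, 0.118, -0.067, 0.042]
contact_force: [-42.0, 2.5, 24.7]
gripper_width: 0.1
```

Run:
```python
from h import *
door(0)
```

```text
TCP hinge-local [-19.6 127.3] r 128.8 bearing 0.152 z 69.5 axis [-0.123 -0.098 -0.987] F [-42.    2.5  24.7] t 27.72 yaw 13.3
```

Request:
send_rows:
  steps:
    - [[-0.6, 0, 0, 0, 0], [-0.8, 0, 0, 0, 0], [-1.5, 0, 0, 0, 0], [-2, 0, 0, 0, 0], [-0.5, 0, -3, 0, 0], [-0.5, 0, -3, 0, 0], [-0.5, 0, -3, 0, 0], [0, 0, -2, 0, 0], [0, 0, 0, 0, 0]]

```text
clock: 28.47
position: [429.5, 350.0, 190.9]
ee_rot: [0.99, 0.118, -0.068, 0.043]
contact_force: [0.3, 0.8, -0.2]
gripper_width: 0.1
```

Run:
```python
from h import *
door(0)
p,d,P=look("wrist");cv2.imwrite("pics/w8.png",p)
q=np.radians(13.9);M=np.array([[np.cos(q),-np.sin(q)],[np.sin(q),np.cos(q)]])
X,u,v=cloud(P,d);L=(X[:,:2]-[529.5,236.2])@M
k=(L[:,0]<5)&(L[:,0]>-60)&(abs(X[:,2]-101)<4)&(L[:,1]>10)&(L[:,1]<160);D=L[k]
b=np.arange(15,160,20);e=[D[(abs(D[:,1]-y)<5),0].min().round(1) if (abs(D[:,1]-y)<5).any() else None for y in b];print(list(zip(b.tolist(),e)))
L=(X[:,:2]-[584.3,335.3])@M
k=(abs(L[:,0])<40)&(abs(L[:,1])<30)&(abs(X[:,2]-83)<5);print("coil?",rect(L[k]) if k.sum()>9 else 0)
```

```text
TCP hinge-local [-69.8 134.5] r 151.5 bearing 0.478 z 190.9 axis [-0.124 -0.101 -0.987] F [ 0.3  0.8 -0.2] t 28.47 yaw 13.3
[(15, np.float64(-5.8)), (35, np.float64(-5.5)), (55, np.float64(-6.0)), (75, np.float64(-5.8)), (95, np.float64(-5.6)), (115, np.float64(-6.1)), (135, np.float64(-5.8)), (155, np.float64(-5.6))]
coil? ((-25.670360565185547, 0.9095230102539062), (29.048919677734375, 44.38434982299805), 1.043116807937622)
```

View pics/w8.png

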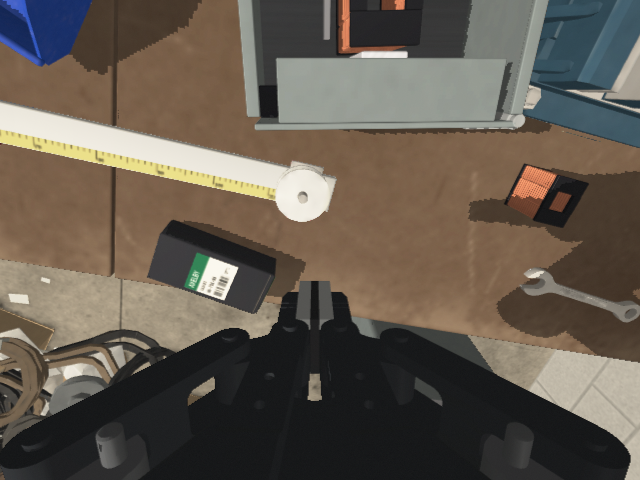

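The door's outer edge runs straight along the box front, from (255,125) to (520,122), with slope about 0, so it is shut and holding. I run one last coil check from the top camera and hand in.

Run:
```python
from h import *
from bench import job
p,d,P=look("top");X,u,v=cloud(P,d)
q=np.radians(13.9);L=(X[:,:2]-[584.3,335.3])@np.array([[np.cos(q),-np.sin(q)],[np.sin(q),np.cos(q)]])
k=(abs(L[:,0])<37)&(abs(L[:,1])<30)&(abs(X[:,2]-83)<6);print(k.sum(),np.median(X[k,2]),rect(L[k]))
for n,(x,y) in dict(wrench=(368,-4),tape=(342,-240),filt=(635,-184),part=(333,407)).items():
    pass
d0=np.load("pics/top0.npy");X0=cloud(P,d0)[0]
for n,(x,y) in dict(wrench=(372,-5),tape=(345,-238),filt=(630,-180),part=(335,405)).items():
    c=[Z[(abs(Z[:,0]-x)<75)&(abs(Z[:,1]-y)<75)&(Z[:,2]>6)&(Z[:,2]<95)][:,:2].mean(0).round(0) for Z in(X0,X)];print(n,c)
print(arm.read_state()["contact_force"].round(1)); job.job_done()
```

```text
470 82.45767933984769 ((0.5554275512695312, -1.75244140625), (73.2544174194336, 44.160011291503906), 2.150195837020874)
wrench [array([374.,   1.]), array([374.,   1.])]
tape [array([ 350., -232.]), array([ 350., -232.])]
filt [array([ 624., -176.]), array([ 623., -176.])]
part [array([336., 408.]), array([336., 408.])]
[ 0.  -0.6 -0.8]
the job is handed in; nothing more can be done
```

I finished the task and handed it in at about 28.5 s of the 72 s allowed. The coil is in the nest and the guard door is shut. No verdict was reported.

**What I did:** I lifted the coil off the spindle by its short ends and put it down on clear counter. I took it again by its long sides, set it in the nest and let it go. Then I pushed the door over its catch with closed fingers and withdrew.

**Last checks:**
- **Coil:** After release it stood flat, with its top about level with where it read on the stand, so its underside is on the box floor. It was about 4 mm from the nest centre, against a 12 mm limit. The check after the door was shut was muddied by the end plates (it measured 73 mm long instead of 62), so it only confirms the coil's height and rough place.
- **Door:** Its outer face measured parallel to the box front to within a few milliradians, after I had backed away from it.
- **Other objects:** The wrench, tape measure, oil filter and boxed part were within 1 mm of where they started.
- **Robot:** It is clear of everything, with no contact force.

**What did not go cleanly:**
- On the first descent to the stand the arm drifted about 15 mm sideways, so I backed up and came down again.
- The tool tilt crept up to about 5° over the nest. The coil touched down at an angle and settled flat when released.
- The last door push peaked at roughly 49 N at the wrist, taken on the fingertips. The fail limits are 120 N at the wrist and 40 N on the gripper body or arm.

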